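Empty the heel trimmer's catch tray into the tote

TASK

Push the trimmer's lever all the way over to stop (leaning away from the robot) before reaching into its catch tray, then move the two finished block heels from the tray into the grey tote, lowering them in gently rather than dropping them, so that each stands upright on the tote's floor on its rubber tread. Leave the flat offcut in the tray, and when both heels are in the tote pull the lever fully back to run (leaning towards the robot). Do not disturb the hammer, the tin or the shoe last.

Things in the scene. Friction and masses are not known exactly. Their poses are not given: they have to be found in the camera images.
- trimmer: Fixed green heel trimmer. Origin on the bench (z = 0) under the middle of its aluminium catch tray; x to the machine's rear (away from the robot), z up. Tray inside: x -51 to 55, y -151 to 151 mm, floor 4 mm above the bench, front and side lips 20 mm high, 4 mm thick. Behind it a bed 45 mm high, x 55 to 220. Posts at y = +-157 to +-177, x 15 to 60, 200 high.
- trimmer_beam (a point): Middle of the lower front edge of the trimmer's cross beam, 155 mm above the bench, 14 mm in x from trimmer's origin. The beam overhangs the tray's rear over its full width: 40 mm deep in x, 45 mm high, a motor on top to 242 mm. An upright gripper does not fit beside it: tilt the tool 25 to 45 degrees, wrist towards the robot, fingers reaching under the beam.
- heel_a: Finished block heel, stacked brown leather, D-shaped from above: 52 mm long (x), 44 wide (y), 50 high, 0.12 kg. Flat end at x = -26, parallel flat sides from there to x = 4, then a half round of radius 22 mm. Origin at the centre of its underside (the 6 mm black rubber tread), z up. Stands upright in the tray, pieces about 95 mm apart centre to centre.
- heel_b: The second finished block heel, same as heel_a.
- offcut: Waste offcut, a flat brown rectangular slab 50 (x) x 34 (y) x 14 mm high in the tray beside the heels. Origin at the centre of its underside. Stays in the tray.
- tote: Fixed shallow open tote of grey plastic, outside 260 (x) x 170 (y) x 55 mm high, walls 4 mm, floor 4 mm thick. Origin at the centre of its underside on the bench, z up.
- lever_base: Fixed grey switch box 70 (x) x 50 (y) x 25 mm high; a hub of 13 mm radius rises to 35 mm at its centre. Origin at the centre of its underside on the bench. The lever swings in its x-z plane about an axis along y, 22 mm above the origin; +x points away from the robot, turned by its yaw.
- lever (a joint): Angle of the lever, rad: 0 = run, the lever leaning 0.5 rad towards -x of its box (to the robot); 1.0 = stop, leaning 0.5 rad towards +x. It stays where it is left and moves with about 1 N at the ball.
- lever_tip (a point): Centre of the black ball (26 mm diameter) on the lever's end, 80 mm from its axis; the rod below it is 10 mm thick.
- hammer: Bystander: hammer with a dark wooden handle lying on the bench in front of the tray, 260 mm long along its x, up to 26 mm high; head at +x, 78 mm across. Origin on the bench at the middle of its length.
- tin: Bystander: closed steel tin, 72 mm diameter, 60 mm high. Origin at the centre of its underside.
- shoe_last: Bystander: wooden shoe last, toe towards its +x, x -105 to 118 mm, 75 mm wide, 100 mm high. Origin on the bench under its middle.

How it is judged:
On the way, in this order (a step that is already met when the one before it is completed fails the run):
1. the lever is at stop and neither heel has been moved yet (value of joint lever above 0.8 rad and distance of each of heel_a, heel_b from where it was at the start of the episode below 0.02 m), for 0.2 s.
2. a first heel stands in the tote, the lever still at stop (value of joint lever above 0.8 rad and ((x of heel_a in the frame of tote between -0.12 and 0.12 m and y of heel_a in the frame of tote between -0.075 and 0.075 m and z of heel_a in the frame of tote below 0.012 m and angle between heel_a's own z axis and vertical below 0.12 rad and linear speed of heel_a below 0.03 m/s) or (x of heel_b in the frame of tote between -0.12 and 0.12 m and y of heel_b in the frame of tote between -0.075 and 0.075 m and z of heel_b in the frame of tote below 0.012 m and angle between heel_b's own z axis and vertical below 0.12 rad and linear speed of heel_b below 0.03 m/s))), for 0.2 s.
3. both heels stand in the tote, the lever still at stop (value of joint lever above 0.8 rad and x of heel_a in the frame of tote between -0.12 and 0.12 m and y of heel_a in the frame of tote between -0.075 and 0.075 m and z of each of heel_a, heel_b in the frame of tote below 0.012 m and angle between each of heel_a, heel_b's own z axis and vertical below 0.12 rad and linear speed of each of heel_a, heel_b below 0.03 m/s and x of heel_b in the frame of tote between -0.12 and 0.12 m and y of heel_b in the frame of tote between -0.075 and 0.075 m), for 0.2 s.
At the end, for the whole second after the job is handed in: Both heels stand upright (within 0.12 rad) at rest on the tote's floor (underside less than 12 mm above the tote's underside, origin within 120 mm in x and 75 mm in y of the tote's centre), the offcut is still in the catch tray, and the lever is back at run (below 0.2 rad) (value of joint lever below 0.2 rad and x of heel_a in the frame of tote between -0.12 and 0.12 m and y of heel_a in the frame of tote between -0.075 and 0.075 m and z of each of heel_a, heel_b in the frame of tote below 0.012 m and angle between each of heel_a, heel_b's own z axis and vertical below 0.12 rad and linear speed of each of heel_a, heel_b below 0.03 m/s and x of heel_b in the frame of tote between -0.12 and 0.12 m and y of heel_b in the frame of tote between -0.075 and 0.075 m and x of offcut in the frame of trimmer between -0.055 and 0.06 m and y of offcut in the frame of trimmer between -0.155 and 0.155 m and height (world z) of offcut below 0.04 m); the robot touches nothing.
It fails at once if the tool reaches into the catch tray or under the beam while the lever is not at stop (below 0.7 rad) (value of joint lever below 0.7 rad and x of the grasp point in the frame of trimmer between -0.05 and 0.06 m and y of the grasp point in the frame of trimmer between -0.15 and 0.15 m and z of the grasp point in the frame of trimmer below 0.12 m).
It fails at once if a heel is dropped into the tote (faster than 0.8 m/s inside it, a fall of about 33 mm) ((x of heel_a in the frame of tote between -0.125 and 0.125 m and y of heel_a in the frame of tote between -0.08 and 0.08 m and z of heel_a in the frame of tote below 0.055 m and linear speed of heel_a above 0.8 m/s) or (x of heel_b in the frame of tote between -0.125 and 0.125 m and y of heel_b in the frame of tote between -0.08 and 0.08 m and z of heel_b in the frame of tote below 0.055 m and linear speed of heel_b above 0.8 m/s)).
It fails at once if the hammer, tin or shoe last is moved more than 30 mm (distance of any of hammer, tin, shoe_last from where it was at the start of the episode above 0.03 m).
It also fails if it takes over 72 s, if anything falls off the work surface, if the arm or the gripper's body presses on something with over 40 N, if the wrist force passes 120 N, or if a joint passes its speed limit or range.

ROBOT

A 6-joint arm with a two-finger parallel gripper is mounted at the origin on the work surface. World frame = base frame: x ahead of the robot, y to its left, z up, the work surface at z = 0. Lengths are in m, angles in rad, forces in N, time in s.
With the tool pointing down it reaches from about 0.375 to 0.9 m from the base axis. Payload 3.1 kg.
Tool frame: the origin (TCP) lies between the finger pads; the fingertips stand 8 mm ahead of it and the grasp point (between the pads) lies 11 mm behind it; z points along the fingers, y is the line along which they close (so a half turn about z gives the same grasp; the last joint's range is limited). The gripper opens to 87 mm and grips with 3 to 60 N. Pads are 19 mm wide; open, the fingers measure 117 mm over their backs; the gripper's body (75 mm by 190 mm) begins 51 mm behind the grasp point.
Start: joints at [-1.383, 0.527, 1.433, -0, 1.181, -0.178], TCP at [0.224, -0.584, 0.231] pointing down, gripper open.
Joint ranges: [-3.08, 3.08], [-0.75, 2.2], [0.22, 2.44], [-1.43, 4.57], [0, 2.65], [-2.85, 2.85]. Speed limits (rad/s): [2.79, 2.79, 3.14, 3.14, 3.14, 3.14].

INTERFACE

Orientations are given as a unit quaternion [x, y, z, w].
In Python, from rig import robot gives the robot as it stands.
- The arm moves only by the tool move_arm, never from a script. Its argument "motion" is text: rows parted by semicolons, each of 5 numbers parted by spaces: the opening, from -1 (shut) to 1 (fully open), then the shift along the tool's x, y, z normalised to -1 to 1, where 1 is 0.2 m, then the turn about the tool's z normalised to -1 to 1, where 1 is pi rad. A call has 1 to 12 rows; each row is the pose to reach, as a shift and turn from the pose commanded when the call began, along the tool's axes at that moment, turning the shorter way round; what a row does not reach only later rows make up. A row lasts 1/12 s, in which the tool goes at most 41.7 mm and 7.16 degrees, less where a joint would pass 70% of its speed; a pose out of reach is approached as far as the arm can. A call with a number of a shift or a turn outside -1 to 1 is refused whole. A call with a gripper value outside its range is refused whole. The fingers move at their own pace and stop on an object; "newtons" is the grip in N (left out, the last holds). Time passes only in rows, so rows that repeat a pose let the fingers close. It gives the time, the measured TCP pose, the force, the opening and the grip force at its end, in the units of the state.
- robot.get_obs(): the state, without advancing time (a new reading comes with each control period).
- robot.camera(name): name is "scene" or "top" or "wrist"; returns (picture, depth): 480x640x3 uint8, red, green, blue; 480x640 float32, m along the optical axis (not along the pixel's ray), 0 where there is no reading.
- robot.camera_model(name): a dict with "mtx" (3x3 intrinsics, pixels), "position" and "attitude" of the camera in the world. Camera axes: x right, y down, z forward; pixel columns grow to the right and rows downward; lengths in m; the calibration is good to about 2 mm. A picture is of the moment at which its call begins: read the wrist's pose just before it. camera_model takes no time and is no camera call; for the wrist camera it gives the pose at the moment of the call.
- robot.hand_in(): hands the job in; it is judged then, once.
The state is a dict: "time": time; "q": joint angles; "joint_velocities": joint speeds; "joint_torque": joint torques, N m; "position": TCP position; "tool_rot": TCP orientation; "ft_force": force on the tool from outside, world axes, zero at the start; "moment": the same for the moment, N m; "grip_width": finger opening in m; "grip_force": force on a finger pad.
Only numpy, scipy, OpenCV 4.12 (cv2) and the standard library are available. Lean on these libraries where they do the work, as an engineer would, in place of code of your own. Each camera call takes 0.05 s, during which the arm holds its last target. There are 200 camera calls.

## Working session

There is one attempt and no reset: what is moved stays moved. The work goes in short steps, Python scripts to look and compute and a tool call to move; the robot and the scene stay as the last step left them, time stands still between calls to the robot, and variables do not carry over. Pictures are saved under pics/ and viewed, at most 10 in all, crops included, and the job is handed in when it is done.

Besides the shell and the picture viewer there is one more tool, called after ">>>" by a JSON object that holds its "method" and its "body". move_arm: Moves the arm, as the interface text tells. Its arguments: {"type":"object","properties":{"motion":{"type":"string"},"newtons":{"type":"number"}},"required":["motion"]}

```bash
mkdir -p pics; ls; python3 - <<'E'
from rig import robot
import cv2,numpy as np
o=robot.get_obs();print(o)
for n in("scene","top"):
    p,d=robot.camera(n);m=robot.camera_model(n);print(n,m)
    cv2.imwrite(f"pics/{n}0.png",p[:,:,::-1]);np.savez(f"{n}0.npz",p=p,d=d,**m)
E
```

```text
pics
{'time': 0.0, 'q': array([-1.38353633e+00,  5.28429304e-01,  1.43386940e+00, -8.14776061e-06,
        1.18136374e+00, -1.78507188e-01]), 'joint_velocities': array([ 0.00159741,  0.00083643,  0.00029674, -0.00081114,  0.00076743,
       -0.00143663]), 'joint_torque': array([-1.37062848e-04, -4.40046716e+01, -1.76591885e+01,  6.31449977e-02,
        5.82783530e-02, -1.60531031e-04]), 'position': array([ 0.22343217, -0.58296093,  0.22960471]), 'tool_rot': array([ 9.83322546e-01,  1.81867256e-01, -8.29630783e-06, -1.03486777e-03]), 'ft_force': array([-0.35294527, -0.19295603,  0.44191847]), 'moment': array([-0.1086221 ,  0.05396415, -0.02557255]), 'grip_force': 0.0, 'grip_width': 0.08688096941630381}
scene {'mtx': array([[441.525793  ,   0.        , 318.77111939],
       [  0.        , 441.525793  , 238.59556193],
       [  0.        ,   0.        ,   1.        ]]), 'position': array([ 1.11358359, -0.47304796,  0.62788617]), 'attitude': array([ 0.79439614,  0.37234469, -0.20951729, -0.43173686])}
top {'mtx': array([[468.42906335,   0.        , 317.68594504],
       [  0.        , 468.42906335, 236.8496809 ],
       [  0.        ,   0.        ,   1.        ]]), 'position': array([0.4166731 , 0.02008253, 1.17891591]), 'attitude': array([ 0.71483246, -0.69813331,  0.03163712, -0.02497072])}
```

View pics/top0.png

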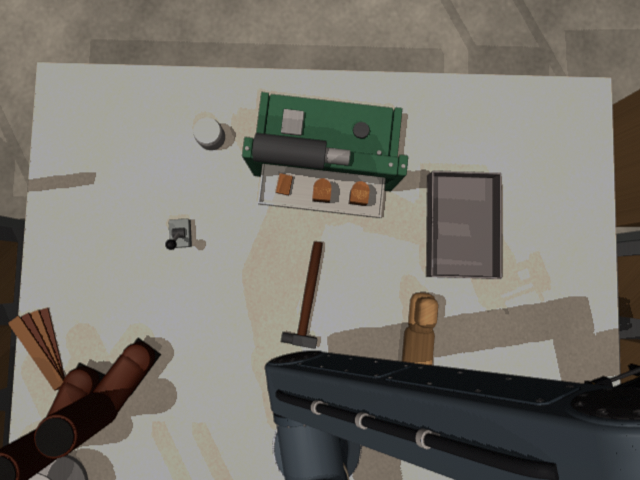

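View pics/scene0.png

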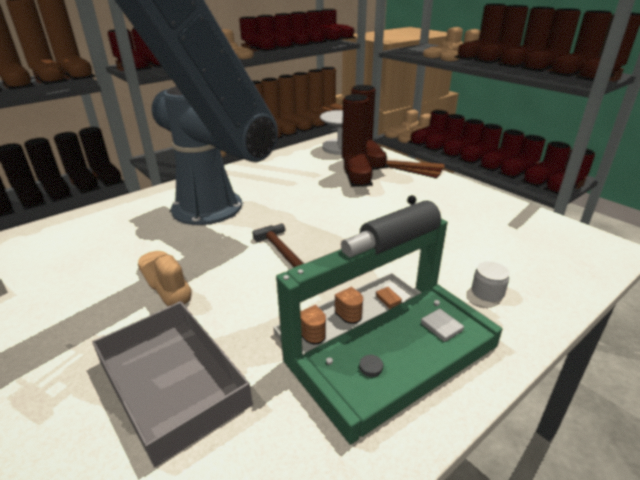

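Top view: image up is +x, right is −y. Lever box is at about (180,234), heels at (322,190) and (360,193), offcut at (284,184), tote at (465,225) and hammer at (305,300). The scene view agrees. Next I measure these.

```bash
cat > h.py <<'E'
import numpy as np,cv2
from scipy.spatial.transform import Rotation as R
def ray(m,uv):
    uv=np.atleast_2d(uv).astype(float); K=m["mtx"]
    d=np.c_[(uv[:,0]-K[0,2])/K[0,0],(uv[:,1]-K[1,2])/K[1,1],np.ones(len(uv))]
    return R.from_quat(m["attitude"]).apply(d)
def plane(m,uv,z):
    r=ray(m,uv);p=m["position"];return p+r*((z-p[2])/r[:,2])[:,None]
def cloud(m,d):
    v,u=np.mgrid[:480,:640];r=ray(m,np.c_[u.ravel(),v.ravel()])
    return (m["position"]+r*d.ravel()[:,None]).reshape(480,640,3)
def rows(o,tgt,yaw=None):
    "world TCP target -> shift units (and turn units) from the pose o"
    Rm=R.from_quat(o["tool_rot"]).as_matrix()
    s=Rm.T@(np.array(tgt)-o["position"])/0.2
    cur=np.arctan2(Rm[1,0],Rm[0,0]);t=0
    if yaw is not None:
        t=-(yaw-cur)/np.pi
    return np.round(s,3),round(t,3),round(np.degrees(cur),1)
E
python3 - <<'E'
from h import *
m=np.load("top0.npz");p=m["p"];d=m["d"];P=cloud(m,d);z=P[...,2]
hsv=cv2.cvtColor(p,cv2.COLOR_RGB2HSV)
def rep(n,mask,box,mn=30):
    k=np.zeros(mask.shape,np.uint8);u0,v0,u1,v1=box;k[v0:v1,u0:u1]=mask[v0:v1,u0:u1]
    N,l,s,c=cv2.connectedComponentsWithStats(k)
    for i in range(1,N):
        if s[i,4]<mn: continue
        q=P[l==i];r=cv2.minAreaRect(q[:,:2].astype(np.float32)*1000)
        print(n,s[i],"mean",q.mean(0).round(4),"zmed",np.median(q[:,2]).round(4),"rect",np.round(r[0],1),np.round(r[1],1),round(r[2],1))
print("bench z",np.median(z[280:300,200:240]))
rep("heeltop",(z>.045)&(z<.062),(262,172,385,215))
rep("offcut",(z>.012)&(z<.03)&(hsv[...,1]>100),(270,165,300,205))
rep("toterim",(z>.045)&(z<.062),(415,160,515,285))
rep("box",(z>.018)&(z<.03),(150,205,205,260))
rep("ball",(z>.07),(150,205,205,260),10)
rep("beam",(z>.19)&(z<.21),(235,90,420,190))
rep("bed",(z>.035)&(z<.052),(235,90,420,190))
rep("lip",(z>.014)&(z<.026)&(hsv[...,1]<90),(250,165,395,220))
rep("hammer",(z>.01)&(z<.04),(270,230,335,352))
rep("last",(z>.02)&(z<.12),(400,285,445,370))
big=cv2.resize(p[80:225,225:420],None,fx=4,fy=4,interpolation=cv2.INTER_CUBIC);cv2.imwrite("pics/c1.png",big[:,:,::-1])
E
```

```text
bench z -0.0011775975645886838
heeltop [312 178  19  23 356] mean [0.6235 0.0039 0.0528] zmed 0.053 rect [625.9   3.4] [43.7 52.3] 85.7
heeltop [350 181  19  23 356] mean [ 0.6187 -0.0885  0.0529] zmed 0.0528 rect [620.8 -88.8] [43.6 51.8] 84.0
offcut [276 173  17  22 253] mean [0.6417 0.0985 0.0168] zmed 0.0169 rect [642.4  98.6] [33.2 49.7] 79.6
toterim [430 170  72 109 813] mean [ 0.5524 -0.3531  0.0522] zmed 0.0525 rect [ 548.2 -348.3] [172.2 260.4] 89.7
box [169 218  22  29 413] mean [0.5159 0.3496 0.0241] zmed 0.0242 rect [512.7 353.3] [69.7 50.3] 4.6
ball [165 237  12  13 111] mean [0.4797 0.3489 0.1   ] zmed 0.1017 rect [479.7 350.7] [26.1 24.2] 41.6
beam [242 136  11  23 207] mean [0.6833 0.1663 0.1984] zmed 0.1983 rect [684.  165.7] [22.8 47. ] 88.3
beam [ 324  151   84   25 1244] mean [ 0.6551 -0.1042  0.1984] zmed 0.1985 rect [658.  -87.1] [177.9  45.2] 87.9
bed [ 256   92  146   65 5504] mean [ 0.7941 -0.0245  0.0444] zmed 0.0442 rect [791.5 -10.2] [355.3 125.6] 84.1
bed [315 179  11  11  31] mean [0.6359 0.0063 0.0505] zmed 0.0507 rect [633.9   6. ] [17.8 26. ] 62.9
lip [258 165 128  52 376] mean [0.6004 0.0057 0.0187] zmed 0.0186 rect [626.2   4.3] [314.8 101.1] 85.7
hammer [ 280  241   43  108 1350] mean [0.3477 0.0344 0.0222] zmed 0.0228 rect [371.5  29.2] [ 87.3 260.1] 79.0
last [ 402  292   36   73 1975] mean [ 0.2936 -0.2388  0.052 ] zmed 0.0358 rect [ 295.  -244.7] [ 74.  170.9] 85.3
```

View pics/c1.png

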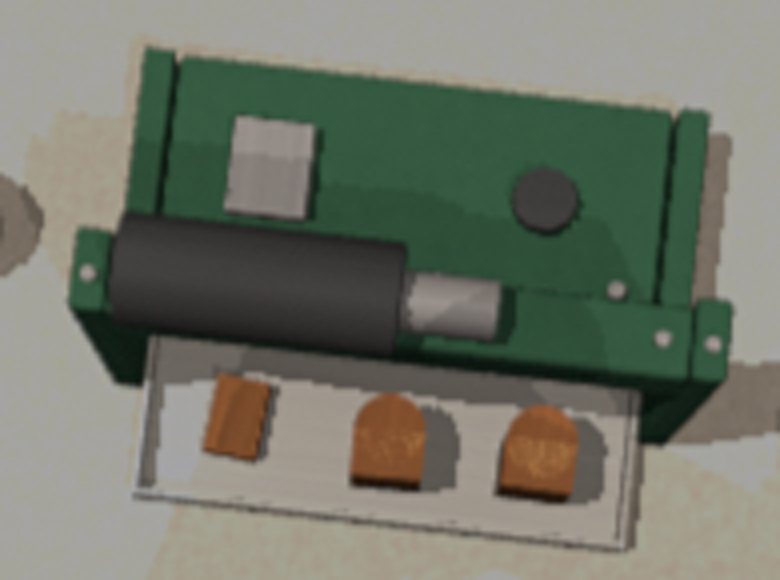

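Crop: the heels' flat ends face the robot (crop (388,485) and (535,495)) with their domes towards the beam, and the front lip runs from (134,495) to (630,548). The tool cannot tilt with these rows. I'll drag each heel forward to the lip first, then grip it upright. Next I fit the machine frame.

```bash
python3 - <<'E'
from h import *
m=np.load("top0.npz");p=m["p"];P=cloud(m,m["d"]);z=P[...,2]
hsv=cv2.cvtColor(p,cv2.COLOR_RGB2HSV)
sel=np.zeros(z.shape,bool);sel[195:222,255:390]=True
q=P[sel&(z>.012)&(z<.03)&(hsv[...,1]<90)]
def fit(q):
    a=np.polyfit(q[:,1],q[:,0],1)
    for _ in range(5):
        r=q[:,0]-np.polyval(a,q[:,1]);q=q[abs(r)<.005];a=np.polyfit(q[:,1],q[:,0],1)
    return a,len(q),q[:,1].min(),q[:,1].max()
print("frontlip",fit(q[q[:,0]<.60]))
# beam front top edge: lowest-x point per column
b=[];
for u in range(352,400):
    c=P[100:200,u];c=c[(c[:,2]>.19)&(c[:,2]<.21)]
    if len(c): b.append(c[c[:,0].argmin()])
print("beam front",fit(np.array(b)))
# heel front edges (z top)
for u0,u1 in((316,328),(354,366)):
    e=[]
    for u in range(u0,u1):
        c=P[175:210,u];c=c[(c[:,2]>.047)&(c[:,2]<.06)];e.append(c[c[:,0].argmin()])
    print("heel front",fit(np.array(e)))
# posts
k=(z>.19)&(z<.21)
print("posts y",P[k][:,1].min(),P[k][:,1].max())
# scene check: ball & heels
s=np.load("scene0.npz");Q=cloud(s,s["d"]);hs=cv2.cvtColor(s["p"],cv2.COLOR_RGB2HSV)
reg=(Q[...,0]>.45)&(Q[...,0]<.52)&(Q[...,1]>.32)&(Q[...,1]<.38)&(Q[...,2]>.07)&(Q[...,2]<.12)
print("ball scene",Q[reg].mean(0) if reg.any() else 0,reg.sum())
from rig import robot
print(rows(robot.get_obs(),(.2,-.58,.23),np.radians(-5)))
E
```

```text
frontlip (array([0.08511883, 0.57953374]), 207, np.float64(-0.14385032517334578), np.float64(0.16175065015762743))
beam front (array([0.08713296, 0.64657099]), 48, np.float64(-0.15849792911916524), np.float64(-0.05794446124270704))
heel front (array([0.07982315, 0.60050419]), 12, np.float64(-0.010023280958117872), np.float64(0.016801312984583934))
heel front (array([0.11978003, 0.60628209]), 12, np.float64(-0.10229567873576816), np.float64(-0.0758091142890184))
posts y -0.1760221118927796 0.6289062971566417
ball scene [0.48185569 0.34424337 0.0994313 ] 80
(array([-0.104, -0.056, -0.002]), np.float64(0.144), np.float64(21.0))
```

>>> {"method": "move_arm", "body": {"motion": "-1 0.98 -0.48 0 0.03; -1 0.98 -0.48 0 0.06; -1 0.98 -0.48 0 0.091; -1 0.98 -0.48 0 0.091; -1 0.98 -0.48 0 0.091; -1 0.98 -0.48 0 0.091; -1 0.98 -0.48 0 0.091", "newtons": 20}}

```text
time: 0.68
position: [0.3739, -0.4208, 0.2302]
tool_rot: [0.999, 0.042, -0.0, -0.001]
ft_force: [-0.8, -0.4, -0.3]
grip_width: 0.0485
grip_force: 0.0
```

>>> {"method": "move_arm", "body": {"motion": "-1 0.4 -1 0 0; -1 0.4 -1 0 0; -1 0.4 -1 0 0; -1 0.4 -1 0 0; -1 0.4 -1 0 0; -1 0.4 -1 0 0"}}

```text
time: 1.18
position: [0.4355, -0.2137, 0.2302]
tool_rot: [0.999, 0.041, -0.001, -0.002]
ft_force: [-0.2, 0.3, 0.6]
grip_width: 0.0081
grip_force: 0.0
```

>>> {"method": "move_arm", "body": {"motion": "-1 0.1 -1 0 0; -1 0.1 -1 0 0; -1 0.1 -1 0 0; -1 0.1 -1 0 0; -1 0.1 -1 0 0; -1 0.1 -1 0 0"}}

```text
time: 1.68
position: [0.4389, -0.0136, 0.2304]
tool_rot: [0.999, 0.042, -0.001, -0.001]
ft_force: [-0.5, -0.2, 0.2]
grip_width: 0.0004
grip_force: 0.0
```

>>> {"method": "move_arm", "body": {"motion": "-1 0 -1 0 0; -1 0 -1 0 0; -1 0 -1 0 0; -1 0 -1 0 0; -1 0 -1 0 0; -1 0 -1 0 0"}}

```text
time: 2.18
position: [0.4249, 0.1853, 0.2307]
tool_rot: [0.999, 0.042, 0.001, -0.001]
ft_force: [-0.3, -0.3, 0.0]
grip_width: 0.0004
grip_force: 0.0
```

```bash
python3 - <<'E'
from h import *
from rig import robot
o=robot.get_obs();print(o["time"],o["position"],o["q"],o["ft_force"])
print(rows(o,(.42,.347,.16),np.radians(4.6)),rows(o,(.42,.347,.085),np.radians(4.6)))
E
```

```text
2.1833 [0.42490749 0.18527327 0.23071427] [1.68522336e-01 3.10215538e-01 1.82509185e+00 1.51666836e-03
 1.00432245e+00 1.65427120e+00] [-0.31591442 -0.34250508  0.0428293 ]
(array([ 0.043, -0.807,  0.355]), np.float64(0.001), np.float64(4.8)) (array([ 0.042, -0.807,  0.73 ]), np.float64(0.001), np.float64(4.8))
```

>>> {"method": "move_arm", "body": {"motion": "-1 0 -0.82 0 0; -1 0 -0.82 0 0; -1 0 -0.82 0 0; -1 0 -0.82 0 0; -1 0 -0.82 0 0; -1 0 -0.82 0.2 0; -1 0 -0.82 0.4 0; -1 0 -0.82 0.6 0; -1 0 -0.82 0.73 0; -1 0 -0.82 0.73 0"}}

```text
time: 3.02
position: [0.4094, 0.3415, 0.0794]
tool_rot: [0.999, 0.039, -0.005, 0.003]
ft_force: [0.2, -0.3, -0.9]
grip_width: 0.0007
grip_force: 0.0
```

>>> {"method": "move_arm", "body": {"motion": "-1 0.1 0 0 0; -1 0.2 0 0 0; -1 0.25 0 0 0; -1 0.3 0 0 0; -1 0.35 0 0 0; -1 0.4 0 0 0; -1 0.44 0 0 0; -1 0.48 0 0 0; -1 0.48 0 0 0"}}

```text
time: 3.77
position: [0.5088, 0.3536, 0.0848]
tool_rot: [0.999, 0.04, 0.001, -0.0]
ft_force: [0.0, 0.6, 0.6]
grip_width: 0.0004
grip_force: 0.0
```

>>> {"method": "move_arm", "body": {"motion": "-1 0.03 0 0 0; -1 0.06 0 0 0; -1 0.08 0 0 0; -1 0.1 0 0 0; -1 0.1 0 0 0; -1 0.1 0 0 0"}}

```text
time: 4.27
position: [0.5261, 0.3549, 0.0843]
tool_rot: [0.999, 0.04, -0.001, 0.0]
ft_force: [-0.8, 0.2, -0.4]
grip_width: 0.0005
grip_force: 0.8
```

```bash
python3 - <<'E'
from h import *
from rig import robot
o=robot.get_obs();print(o["position"],o["ft_force"])
p,d=robot.camera("scene");m=robot.camera_model("scene");Q=cloud(m,d)
p2,d2=robot.camera("top");m2=robot.camera_model("top");T=cloud(m2,d2)
for n,A,img in(("s",Q,p),("t",T,p2)):
    k=(A[...,0]>.44)&(A[...,0]<.60)&(A[...,1]>.325)&(A[...,1]<.385)&(A[...,2]>.06)&(A[...,2]<.12)
    k&=img.max(-1)<70
    print(n,k.sum(),A[k].mean(0),A[k].min(0),A[k].max(0)) if k.any() else print(n,0)
v,u=np.where(np.abs(Q-np.array([.54,.35,.08])).max(-1)<.03);cu,cv=int(u.mean()),int(v.mean())
a=p[cv-60:cv+60,cu-80:cu+80];b=p2[180:300,120:280]
cv2.imwrite("pics/l1.png",cv2.resize(np.hstack([a,b]),None,fx=2.4,fy=2.4)[:,:,::-1])
E
```

```text
[0.52613406 0.35487171 0.08432863] [-0.77260413  0.2269128  -0.40526811]
s 12 [0.53340573 0.35432842 0.1168098 ] [0.52113513 0.34147187 0.11181491] [0.53859211 0.36183155 0.11983928]
t 0
```

View pics/l1.png

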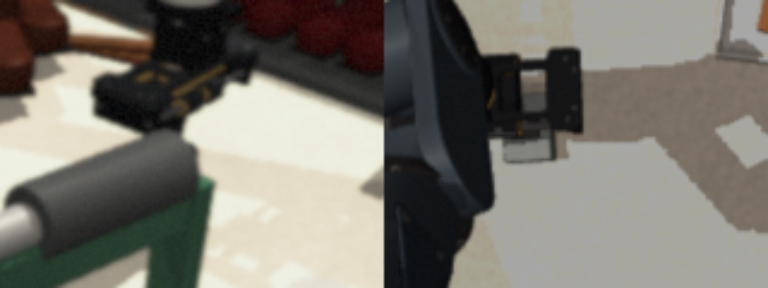

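The gripper hides the lever in both views, so I push on in small steps and watch the force.

>>> {"method": "move_arm", "body": {"motion": "-1 0.02 0 0 0; -1 0.03 0 0 0; -1 0.04 0 0 0; -1 0.04 0 0 0"}}

```text
time: 4.7
position: [0.5271, 0.3549, 0.0839]
tool_rot: [0.999, 0.04, -0.008, 0.001]
ft_force: [-14.2, 0.8, 7.7]
grip_width: 0.0006
grip_force: 7.4
```

>>> {"method": "move_arm", "body": {"motion": "-1 -0.1 0 0 0; -1 -0.25 0 0 0; -1 -0.35 0 -0.1 0; -1 -0.35 0.1 -0.3 0; -1 -0.35 0.3 -0.5 0; 0.8 -0.35 0.5 -0.7 0.03; 0.8 -0.35 0.7 -0.7 0.053; 0.8 -0.35 0.9 -0.7 0.053; 0.8 -0.35 1 -0.7 0.053; 0.8 -0.35 1 -0.7 0.053"}}

```text
time: 5.53
position: [0.4836, 0.1445, 0.2264]
tool_rot: [0.999, -0.046, 0.003, 0.001]
ft_force: [-0.2, 0.5, -0.1]
grip_width: 0.0263
grip_force: 0.0
```

```bash
cat >> h.py <<'E'
PSI=np.arctan(-.0862);MX=np.array([np.cos(PSI),np.sin(PSI)]);MY=np.array([-MX[1],MX[0]])
M0=np.array([.5795,0])
O=M0+.053*MX; O=O+MY*((np.array([.6327,.0045])-O)@MY)
def m2w(x,y,z): return np.r_[O+x*MX+y*MY,z]
def w2m(p): return (np.array(p)[...,:2]-O)@np.c_[MX,MY]
E
python3 - <<'E'
from h import *
from rig import robot
o=robot.get_obs();print(o["time"],o["position"],o["q"].round(2))
p2,d2=robot.camera("top");m2=robot.camera_model("top");T=cloud(m2,d2)
k=(T[...,0]>.44)&(T[...,0]<.60)&(T[...,1]>.30)&(T[...,1]<.40)&(T[...,2]>.06)&(T[...,2]<.115)
print(k.sum(),T[k].mean(0) if k.any() else 0)
print(O,"heels",w2m([.6259,.0034]),w2m([.6208,-.0888]),w2m([.6424,.0986]))
y1=w2m([.6259,.0034])[1]
print(rows(o,m2w(-.032,y1,.2),PSI))
E
```

```text
5.5333 [0.48355224 0.14450399 0.22641615] [ 0.07  0.37  1.74 -0.    1.03  1.74]
127 [0.54687769 0.35535324 0.09330257]
[0.63308161 0.00446711] heels [-0.00706343 -0.00167993] [-0.00422631 -0.09397728] [0.00119969 0.09458538]
(array([0.648, 0.637, 0.138]), np.float64(-0.002), np.float64(-5.3))
```

>>> {"method": "move_arm", "body": {"motion": "0.8 0.3 0.2 0 0; 0.8 0.4 0.4 0 0; 0.8 0.5 0.637 0 0; 0.8 0.648 0.637 0 0; 0.8 0.648 0.637 0 0; 0.8 0.648 0.637 0.15 0; 0.8 0.648 0.637 0.3 0; 0.8 0.648 0.637 0.3 0"}}

```text
time: 6.25
position: [0.5957, 0.0136, 0.1591]
tool_rot: [0.999, -0.043, -0.005, -0.001]
ft_force: [-1.1, 0.6, -0.8]
grip_width: 0.0764
grip_force: 0.0
```

```bash
python3 - <<'E'
from h import *
from rig import robot
o=robot.get_obs();print(o["time"],o["position"],o["grip_width"],w2m(o["position"]))
m=robot.camera_model("wrist");p,d=robot.camera("wrist");P=cloud(m,d)
print(m["position"],m["attitude"])
hsv=cv2.cvtColor(p,cv2.COLOR_RGB2HSV)
k=((P[...,2]>.046)&(P[...,2]<.06)&(hsv[...,1]>90)&(d>0)).astype(np.uint8)
N,l,s,c=cv2.connectedComponentsWithStats(k)
for i in range(1,N):
    if s[i,4]>200:
        q=P[l==i];r=cv2.minAreaRect(q[:,:2].astype(np.float32)*1000);print(s[i],r,w2m(np.array(r[0])/1000),q[:,2].mean())
g=(hsv[...,0]>45)&(hsv[...,0]<85)&(hsv[...,1]>90)&(P[...,2]>.14)
if g.any(): print("beam xm min",np.percentile(w2m(P[g])[:,0],[1,5,50]),np.percentile(P[g][:,2],[1,50]))
cv2.imwrite("pics/w1.png",p[:,:,::-1])
print(rows(o,m2w(-.032,w2m([.6259,.0034])[1],.034),PSI))
E
```

```text
6.25 [0.59569082 0.01357112 0.15913021] 0.07637920119394731 [-0.0380345  0.0058592]
[0.66852926 0.00650628 0.3131639 ] [-0.67003718  0.72950532  0.10155069 -0.09251828]
[342 208  15  25 310] ((607.1216430664062, -13.26976203918457), (10.263751983642578, 18.258668899536133), 85.08196258544922) [-0.02434078 -0.01990082] 0.0546986945095957
[ 420  208   66   22 1322] ((601.8045043945312, -88.63080596923828), (44.87305450439453, 15.585739135742188), 83.41114044189453) [-0.02316615 -0.09544007] 0.05446355091234779
(array([0.037, 0.038, 0.625]), np.float64(-0.0), np.float64(-5.0))
```

View pics/w1.png

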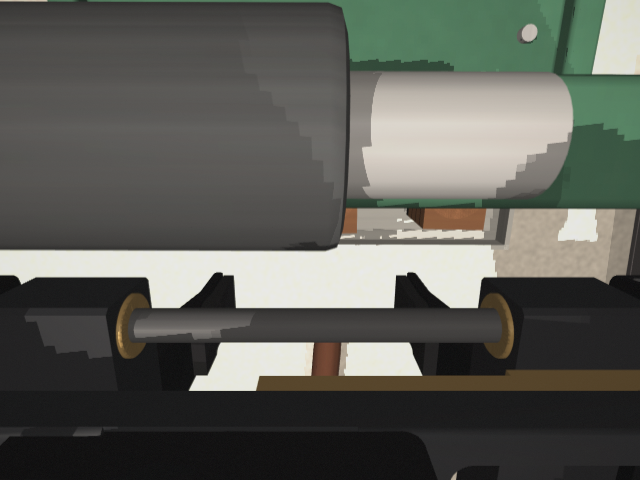

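The wrist camera, about 150 mm above the TCP, sits on the beam side: motor at (170,130), finger edges at (230,290) and (400,290). It could hit the beam on the way down, so I back off and give the tool a half turn.

>>> {"method": "move_arm", "body": {"motion": "0.8 -0.15 0 -0.15 0; 0.8 -0.3 0 -0.3 -0.04; 0.8 -0.5 0 -0.3 -0.08; 0.8 -0.5 0 -0.3 -0.12; 0.8 -0.5 0 -0.3 -0.16; 0.8 -0.5 0 -0.3 -0.2; 0.8 -0.5 0 -0.3 -0.24; 0.8 -0.5 0 -0.3 -0.28; 0.8 -0.5 0 -0.3 -0.32; 0.8 -0.5 0 -0.3 -0.36; 0.8 -0.5 0 -0.3 -0.4; 0.8 -0.5 0 -0.3 -0.44"}}

```text
time: 7.3
position: [0.5005, 0.0219, 0.2268]
tool_rot: [0.797, 0.604, 0.002, 0.002]
ft_force: [-0.4, -0.1, -0.2]
grip_width: 0.0782
grip_force: 0.0
```

>>> {"method": "move_arm", "body": {"motion": "0.8 0 0 0 -0.04; 0.8 0 0 0 -0.08; 0.8 0 0 0 -0.12; 0.8 0 0 0 -0.16; 0.8 0 0 0 -0.2; 0.8 0 0 0 -0.24; 0.8 0 0 0 -0.28; 0.8 0 0 0 -0.32; 0.8 0 0 0 -0.36; 0.8 0 0 0 -0.4; 0.8 0 0 0 -0.44; 0.8 0 0 0 -0.48"}}

```text
time: 8.3
position: [0.5005, 0.0219, 0.2268]
tool_rot: [0.172, 0.985, 0.0, 0.002]
ft_force: [-1.2, -0.2, 0.1]
grip_width: 0.0784
grip_force: 0.0
```

>>> {"method": "move_arm", "body": {"motion": "0.8 0 0 0 -0.04; 0.8 0 0 0 -0.08; 0.8 0 0 0 -0.08; 0.8 0 0 0 -0.08"}}

```text
time: 8.63
position: [0.5002, 0.0217, 0.2262]
tool_rot: [0.052, 0.999, -0.0, 0.002]
ft_force: [-0.7, 0.6, 0.4]
grip_width: 0.0783
grip_force: 0.0
```

```bash
cat > look.py <<'E'
from h import *
from rig import robot
def look(name=None):
    o=robot.get_obs();print(o["time"],o["position"],"w",o["grip_width"],"m",w2m(o["position"]),"q6",o["q"][5])
    m=robot.camera_model("wrist");p,d=robot.camera("wrist");P=cloud(m,d)
    hsv=cv2.cvtColor(p,cv2.COLOR_RGB2HSV)
    k=((P[...,2]>.046)&(P[...,2]<.06)&(hsv[...,1]>90)&(d>0)).astype(np.uint8)
    N,l,s,c=cv2.connectedComponentsWithStats(k)
    for i in range(1,N):
        if s[i,4]>200:
            q=P[l==i];r=cv2.minAreaRect(q[:,:2].astype(np.float32)*1000);print(s[i],np.round(r[0],1),np.round(r[1],1),r[2],"m",w2m(np.array(r[0])/1000),q[:,2].mean())
    if name: cv2.imwrite(f"pics/{name}.png",p[:,:,::-1])
    return o
E
python3 - <<'E'
from look import *
o=look()
print(robot.camera_model("wrist")["position"])
print(rows(o,m2w(-.032,-.0017,.2),PSI+np.pi))
E
```

```text
8.6333 [0.50019642 0.02174361 0.2261871 ] w 0.07825711503238476 m [-0.13387795  0.00580029] q6 -1.647244140249712
[209 343  32  27 615] [631.7 -83.2] [23.6 38.1] 62.263450622558594 m [ 0.00619928 -0.08745173] 0.0545872472281975
[287 343  44  23 803] [638.    1.2] [43.2 26.7] 84.93712615966797 m [ 0.00520345 -0.0027841 ] 0.05471906100550938
[0.42831942 0.02851906 0.38042494]
(array([-0.51 , -0.028,  0.133]), np.float64(-0.006), np.float64(174.1))
```

>>> {"method": "move_arm", "body": {"motion": "0.8 -0.2 -0.03 0 -0.006; 0.8 -0.4 -0.03 0 -0.006; 0.8 -0.51 -0.03 0 -0.006; 0.8 -0.51 -0.03 0 -0.006; 0.8 -0.51 -0.03 0.13 -0.006; 0.8 -0.51 -0.03 0.13 -0.006"}}

```text
time: 9.18
position: [0.5973, 0.0055, 0.1954]
tool_rot: [0.042, 0.999, 0.001, -0.004]
ft_force: [-1.4, -0.2, -0.9]
grip_width: 0.0784
grip_force: 0.0
```

>>> {"method": "move_arm", "body": {"motion": "0.8 0 0 0.15 0; 0.8 0 0 0.3 0; 0.8 0 0 0.45 0; 0.8 0 0 0.55 0; 0.8 0 0 0.65 0; 0.8 0 0 0.65 0"}}

```text
time: 9.68
position: [0.5965, 0.0056, 0.0656]
tool_rot: [0.042, 0.999, 0.001, -0.004]
ft_force: [-0.7, -0.5, 0.1]
grip_width: 0.078
grip_force: 0.0
```

```bash
python3 - <<'E'
from look import *
o=look("w2");print(o["ft_force"])
print(rows(o,m2w(-.032,-.0017,.034),PSI+np.pi))
E
```

```text
9.6833 [0.59646461 0.00556891 0.06555359] w 0.07802240128133936 m [-0.03657633 -0.00204699] q6 -1.6645325988596507
[ 269  288   89   20 1617] [601.7   3.9] [43.8  7.7] 85.44283294677734 m [-0.03120771 -0.00322584] 0.053097987810866214
[147 295  32  13 381] [596.6 -72.8] [16.2  6.3] 69.90289306640625 m [-0.02966655 -0.0801411 ] 0.05168919628714426
[ 271  343   87   33 2639] [633.8   1.8] [44.  20.1] 86.08643341064453 m [ 0.00091541 -0.00257531] 0.05466055889330158
[-0.70072729 -0.50308617  0.13484052]
(array([-0.024,  0.002,  0.158]), np.float64(0.001), np.float64(175.2))
```

View pics/w2.png

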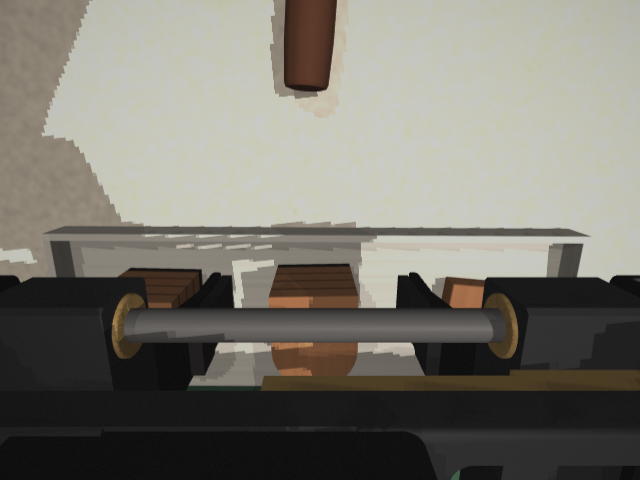

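The heel (270–358, 265–375) sits centred between the fingers, with the front lip at row 232. I descend, grip lightly and drag it towards the lip.

>>> {"method": "move_arm", "body": {"motion": "0.8 -0.02 0 0.08 0; 0.8 -0.024 0 0.158 0; 0.8 -0.024 0 0.158 0; -1 -0.024 0 0.158 0; -1 -0.024 0 0.158 0; -1 -0.024 0 0.158 0; -1 -0.024 0 0.158 0; -1 -0.024 0 0.158 0; -1 -0.024 0 0.158 0; -1 -0.024 0 0.158 0; -1 -0.024 0 0.158 0", "newtons": 15}}

```text
time: 10.65
position: [0.5995, 0.0055, 0.0368]
tool_rot: [0.042, 0.999, 0.001, -0.005]
ft_force: [-8.2, -0.0, -6.3]
grip_width: 0.044
grip_force: 15.0
```

>>> {"method": "move_arm", "body": {"motion": "-1 0.02 0 0 0; -1 0.04 0 0 0; -1 0.06 0 0 0; -1 0.07 0 0 0; -1 0.07 0 0 0"}}

```text
time: 11.07
position: [0.5909, 0.0056, 0.0378]
tool_rot: [0.042, 0.999, -0.0, 0.0]
ft_force: [0.5, -0.1, -1.4]
grip_width: 0.0437
grip_force: 15.0
```

```bash
python3 - <<'E'
from look import *
o=look();print(o["ft_force"],o["tool_rot"])
E
```

```text
11.0667 [0.59089757 0.0055796  0.03777605] w 0.04368939193755893 m [-0.04212372 -0.00251444] q6 -1.6671964134156494
[ 45 343  20  48 501] [ 605.1 -108.7] [ 6.  24.2] 86.28987884521484 m [-0.01818664 -0.11519225] 0.054615832445062386
[ 263  343  104   33 3384] [609.8   3.6] [44.  17.1] 85.74515533447266 m [-0.02313955 -0.0028871 ] 0.05591116993058355
[ 0.5252036  -0.08778978 -1.38343339] [ 4.15513964e-02  9.99136279e-01 -5.63144713e-05  4.17063461e-04]
```

>>> {"method": "move_arm", "body": {"motion": "-1 0.02 0 0 0; -1 0.035 0 0 0; -1 0.035 0 0 0; -1 0.035 0 0 0; 0.4 0.035 0 0 0; 0.4 0.035 0 0 0; 0.4 0.035 0 0 0; 0.4 0.035 0 0 0; 0.4 0.035 0 0 0"}}

```text
time: 11.87
position: [0.5841, 0.0061, 0.037]
tool_rot: [0.042, 0.999, -0.0, 0.0]
ft_force: [-0.2, 0.4, 0.1]
grip_width: 0.06
grip_force: 0.0
```

```bash
python3 - <<'E'
from look import *
o=look();print(o["ft_force"],o["tool_rot"])
print(rows(o,m2w(-.039,-.0025,.026),PSI+np.pi))
E
```

```text
11.8667 [0.58412633 0.00612742 0.03701353] w 0.06000184239460616 m [-0.04891699 -0.00255018] q6 -1.6684740785743084
[ 263  343  104   33 3384] [603.4   4.1] [43.9 17.4] 85.30516815185547 m [-0.02958506 -0.0028934 ] 0.054646264291630595
[-0.22553606  0.43945766  0.12330039] [ 4.15226274e-02  9.99137553e-01 -3.27943639e-06  1.47170100e-04]
(array([-0.05 ,  0.   ,  0.055]), np.float64(0.001), np.float64(175.2))
```

>>> {"method": "move_arm", "body": {"motion": "0.4 -0.03 0 0 0; 0.4 -0.05 0 0 0; 0.4 -0.05 0 0.035 0; 0.4 -0.05 0 0.035 0; -1 -0.05 0 0.035 0; -1 -0.05 0 0.035 0; -1 -0.05 0 0.035 0; -1 -0.05 0 0.035 0; -1 -0.05 0 0.035 0; -1 -0.05 0 0.035 0; -1 -0.05 0 0.035 0", "newtons": 35}}

```text
time: 12.83
position: [0.5938, 0.0054, 0.0299]
tool_rot: [0.041, 0.999, 0.0, -0.0]
ft_force: [0.1, 0.1, -0.1]
grip_width: 0.0439
grip_force: 35.0
```

>>> {"method": "move_arm", "body": {"motion": "-1 0 0 -0.08 0; -1 0 0 -0.2 0; -1 0.05 0 -0.35 0; -1 0.15 0 -0.5 0; -1 0.25 0.15 -0.5 0; -1 0.25 0.15 -0.5 0"}}

```text
time: 13.33
position: [0.5425, 0.0428, 0.1315]
tool_rot: [0.041, 0.999, 0.001, -0.002]
ft_force: [-0.1, 0.0, -1.7]
grip_width: 0.0435
grip_force: 35.0
```

```bash
python3 - <<'E'
from look import *
o=robot.get_obs();print(o["time"],o["position"],o["ft_force"],o["grip_width"])
print(rows(o,(.597,-.348,.13),np.pi))
m=robot.camera_model("scene");p,d=robot.camera("scene")
c=R.from_quat(m["attitude"]).inv().apply(o["position"]-m["position"]);uv=(m["mtx"]@c)[:2]/c[2];u,v=uv.astype(int)
cv2.imwrite("pics/s2.png",cv2.resize(p[max(v-90,0):v+90,max(u-120,0):u+120],None,fx=2.5,fy=2.5)[:,:,::-1])
E
```

```text
13.3333 [0.54250315 0.04280936 0.13150759] [-0.09617556  0.04450733 -1.69572046] 0.043478947851377264
(array([-0.432, -1.925,  0.002]), np.float64(-0.026), np.float64(175.3))
```

View pics/s2.png

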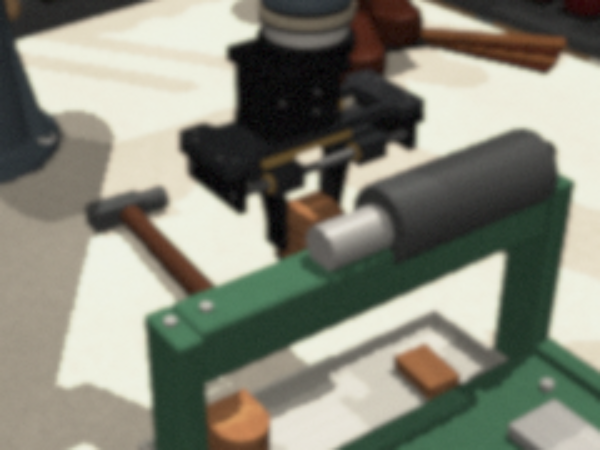

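The heel at crop (310,220) is held upright. I carry it to the tote.

>>> {"method": "move_arm", "body": {"motion": "-1 0 -0.2 0 0; -1 0 -0.4 0 0; -1 0 -0.6 0 0; -1 0 -0.8 0 -0.026; -1 0 -0.96 0 -0.026; -1 0 -0.96 0 -0.026"}}

```text
time: 13.88
position: [0.5319, -0.1591, 0.1298]
tool_rot: [0.003, 1.0, -0.002, 0.002]
ft_force: [-0.1, -0.1, -0.3]
grip_width: 0.0439
grip_force: 35.0
```

```bash
python3 - <<'E'
from look import *
o=robot.get_obs();print(o["time"],o["position"],o["ft_force"],o["grip_width"])
print(rows(o,(.590,-.348,.13),np.pi))
E
```

```text
13.8833 [ 0.53186714 -0.1591052   0.12979115] [-0.07418184 -0.06106094 -0.27253478] 0.04393407858025785
(array([-0.297, -0.942,  0.004]), np.float64(-0.002), np.float64(179.6))
```

>>> {"method": "move_arm", "body": {"motion": "-1 -0.1 -0.2 0 0; -1 -0.2 -0.4 0 0; -1 -0.3 -0.6 0 0; -1 -0.3 -0.8 0 0; -1 -0.3 -0.94 0 0; -1 -0.3 -0.94 0 0; -1 -0.3 -0.94 0.15 0; -1 -0.3 -0.94 0.3 0; -1 -0.3 -0.94 0.4 0; -1 -0.3 -0.94 0.45 0; -1 -0.3 -0.94 0.47 0; -1 -0.3 -0.94 0.47 0"}}

```text
time: 14.88
position: [0.5901, -0.3396, 0.0348]
tool_rot: [0.001, 1.0, 0.001, -0.001]
ft_force: [0.2, 0.1, -0.9]
grip_width: 0.0439
grip_force: 35.0
```

>>> {"method": "move_arm", "body": {"motion": "-1 0 0 0.01 0; -1 0 0 0.02 0; -1 0 0 0.025 0; -1 0 0 0.025 0; -1 0 0 0.025 0"}}

```text
time: 15.3
position: [0.5908, -0.3403, 0.0317]
tool_rot: [0.001, 1.0, -0.0, 0.0]
ft_force: [0.2, -0.9, -0.0]
grip_width: 0.0434
grip_force: 35.0
```

>>> {"method": "move_arm", "body": {"motion": "-1 0 0 0.01 0; -1 0 0 0.01 0; 0.4 0 0 0.01 0; 0.4 0 0 0.01 0; 0.4 0 0 0.01 0; 0.4 0 0 0.01 0; 0.4 0 0 0.01 0; 0.4 0 0 -0.2 0; 0.4 0 0 -0.4 0; 0.4 0 0 -0.6 0; 0.4 0 0 -0.6 0"}}

```text
time: 16.22
position: [0.595, -0.3436, 0.1601]
tool_rot: [0.001, 1.0, -0.005, 0.007]
ft_force: [1.4, -0.1, 1.1]
grip_width: 0.0609
grip_force: 0.0
```

```bash
python3 - <<'E'
from look import *
o=look()
p,d=robot.camera("scene");m=robot.camera_model("scene");P=cloud(m,d)
hsv=cv2.cvtColor(p,cv2.COLOR_RGB2HSV)
k=(np.abs(P[...,0]-.548)<.12)&(np.abs(P[...,1]+.348)<.08)&(hsv[...,1]>100)&(P[...,2]>.02)&(P[...,2]<.08)
q=P[k];t=q[q[:,2]>.045];print(k.sum(),q.mean(0),"top",cv2.minAreaRect(t[:,:2].astype(np.float32)*1000),t[:,2].mean(),t[:,2].std())
p,d=robot.camera("top");m=robot.camera_model("top");P=cloud(m,d);hsv=cv2.cvtColor(p,cv2.COLOR_RGB2HSV)
k=(np.abs(P[...,0]-.618)<.05)&(np.abs(P[...,1]+.09)<.04)&(hsv[...,1]>90)&(P[...,2]>.046)&(P[...,2]<.06)
r=cv2.minAreaRect(P[k][:,:2].astype(np.float32)*1000);print("heel2",r,w2m(np.array(r[0])/1000))
print(rows(o,(.54,-.20,.2),PSI+np.pi))
E
```

```text
16.2167 [ 0.5950273  -0.34361003  0.16005909] w 0.06094117822356667 m [-0.00802032 -0.35005927] q6 -2.25569042298969
[ 291  217   60   68 3685] [ 606.4 -340.8] [51.4 44.1] 0.09224081039428711 m [ 0.00308539 -0.34632812] 0.05450013225424716
[614 231  26  45 771] [ 608.7 -108. ] [35.  12.5] 2.61617374420166 m [-0.01467773 -0.1141266 ] 0.05205428313319279
1035 [ 0.61328746 -0.34342317  0.04734193] top ((607.6034545898438, -340.33837890625), (51.436981201171875, 44.51713180541992), 1.7289155721664429) 0.05347725849915292 0.002098521905470418
heel2 ((621.04541015625, -88.90269470214844), (44.28903579711914, 51.458778381347656), 84.73770904541016) [-0.00397299 -0.09405852]
(array([ 0.273,  0.716, -0.211]), np.float64(0.027), np.float64(179.9))
```

First heel stands upright at (0.607, −0.340). Now the second.

>>> {"method": "move_arm", "body": {"motion": "0.7 0.15 0.1 0 0; 0.7 0.25 0.3 0 0.026; 0.7 0.25 0.5 0 0.026; 0.7 0.25 0.7 0 0.026; 0.7 0.25 0.9 0 0.026; 0.7 0.25 1 0 0.026; 0.7 0.25 1 0 0.026"}}

```text
time: 16.95
position: [0.5377, -0.1343, 0.1488]
tool_rot: [0.039, 0.999, 0.002, -0.004]
ft_force: [-0.1, -0.4, 0.1]
grip_width: 0.0736
grip_force: 0.0
```

```bash
python3 - <<'E'
from look import *
o=robot.get_obs();print(o["time"],o["position"],w2m(o["position"]))
print(rows(o,m2w(-.039,-.094,.1),PSI+np.pi),rows(o,m2w(-.039,-.094,.034),PSI+np.pi))
E
```

```text
16.95 [ 0.53770572 -0.13430579  0.14882467] [-0.08310548 -0.1464512 ]
(array([-0.224,  0.26 ,  0.244]), np.float64(0.002), np.float64(175.5)) (array([-0.227,  0.258,  0.574]), np.float64(0.002), np.float64(175.5))
```

>>> {"method": "move_arm", "body": {"motion": "0.7 -0.1 0.26 0 0; 0.7 -0.21 0.26 0 0; 0.7 -0.21 0.26 0.2 0; 0.7 -0.21 0.26 0.4 0; 0.7 -0.21 0.26 0.55 0; 0.7 -0.21 0.26 0.55 0; 0.7 -0.21 0.26 0.55 0"}}

```text
time: 17.53
position: [0.5847, -0.0916, 0.0383]
tool_rot: [0.042, 0.999, 0.001, -0.003]
ft_force: [-0.3, -0.7, 0.7]
grip_width: 0.0739
grip_force: 0.0
```

```bash
python3 - <<'E'
from look import *
o=look();print(o["ft_force"])
print(rows(o,m2w(-.034,-.094,.036),PSI+np.pi))
E
```

```text
17.5333 [ 0.58473402 -0.0916123   0.03826621] w 0.07388990215841117 m [-0.03991751 -0.0998766 ] q6 -1.8309644887737784
[ 276  343  103   33 3350] [605.  -88.6] [43.9 17.1] 84.77838134765625 m [-0.0199856  -0.09510156] 0.05465892279083407
[-0.31698322 -0.676226    0.66234289]
(array([-0.03 ,  0.029,  0.011]), np.float64(0.001), np.float64(175.2))
```

>>> {"method": "move_arm", "body": {"motion": "0.7 -0.02 0.025 0.01 0; 0.7 -0.03 0.025 0.01 0; 0.7 -0.03 0.025 0.01 0; -1 -0.03 0.025 0.01 0; -1 -0.03 0.025 0.01 0; -1 -0.03 0.025 0.01 0; -1 -0.03 0.025 0.01 0; -1 -0.03 0.025 0.01 0; -1 -0.03 0.025 0.01 0; -1 -0.03 0.025 0.01 0; -1 -0.03 0.025 0.01 0", "newtons": 15}}

```text
time: 18.5
position: [0.5931, -0.0871, 0.039]
tool_rot: [0.041, 0.999, 0.0, -0.0]
ft_force: [-0.8, -0.5, 1.3]
grip_width: 0.044
grip_force: 15.0
```

>>> {"method": "move_arm", "body": {"motion": "-1 0.02 0 0 0; -1 0.04 0 0 0; -1 0.06 0 0 0; -1 0.075 0 0 0; -1 0.075 0 0 0; -1 0.075 0 0 0; 0.4 0.075 0 0 0; 0.4 0.075 0 0 0; 0.4 0.075 0 0 0; 0.4 0.075 0 0 0; 0.4 0.075 0 0 0"}}

```text
time: 19.42
position: [0.5783, -0.0858, 0.0388]
tool_rot: [0.041, 0.999, 0.0, -0.0]
ft_force: [0.1, 0.7, -0.8]
grip_width: 0.06
grip_force: 0.0
```

```bash
python3 - <<'E'
from look import *
o=look();print(o["ft_force"])
print(rows(o,m2w(-.039,-.094,.030),PSI+np.pi))
E
```

```text
19.4167 [ 0.57830329 -0.08583369  0.03882728] w 0.060042066195057725 m [-0.04682076 -0.09467161] q6 -1.8263109016600496
[ 263  343  103   33 3344] [598.5 -88.4] [44.3 17.4] 85.9118423461914 m [-0.02643252 -0.09553643] 0.0546643097409243
[ 0.08608865  0.7400824  -0.78240958]
(array([-0.039,  0.003,  0.044]), np.float64(0.001), np.float64(175.2))
```

>>> {"method": "move_arm", "body": {"motion": "0.4 -0.03 0 0 0; 0.4 -0.045 0 0 0; 0.4 -0.045 0 0 0; -1 -0.045 0 0 0; -1 -0.045 0 0 0; -1 -0.045 0 0 0; -1 -0.045 0 0 0; -1 -0.045 0 0 0; -1 -0.025 0 0 0; -1 -0.01 0 0 0; -1 -0.01 0 0 0; -1 -0.01 0 0 0"}}

```text
time: 20.47
position: [0.5809, -0.0863, 0.0391]
tool_rot: [0.042, 0.999, -0.0, 0.001]
ft_force: [3.3, -0.3, -0.9]
grip_width: 0.0438
grip_force: 14.9
```

>>> {"method": "move_arm", "body": {"motion": "0.4 0 0 0 0; 0.4 0 0 0 0; 0.4 0 0 0 0; 0.4 0 0 0 0; 0.4 -0.03 0 0.02 0; 0.4 -0.03 0 0.044 0; 0.4 -0.03 0 0.044 0; -1 -0.03 0 0.044 0; -1 -0.03 0 0.044 0; -1 -0.03 0 0.044 0; -1 -0.03 0 0.044 0; -1 -0.03 0 0.044 0", "newtons": 35}}

```text
time: 21.47
position: [0.5862, -0.0866, 0.0302]
tool_rot: [0.041, 0.999, -0.0, -0.0]
ft_force: [-0.3, 0.0, -0.4]
grip_width: 0.0438
grip_force: 35.0
```

>>> {"method": "move_arm", "body": {"motion": "-1 0 0 0 0; -1 0 0 0 0; -1 0 0 -0.08 0; -1 0 0 -0.2 0; -1 0.05 0 -0.35 0; -1 0.15 0 -0.5 0; -1 0.25 0 -0.5 0; -1 0.25 0 -0.5 0"}}

```text
time: 22.13
position: [0.5325, -0.0813, 0.1314]
tool_rot: [0.042, 0.999, 0.0, -0.002]
ft_force: [-1.3, 1.3, -2.2]
grip_width: 0.0438
grip_force: 35.0
```

```bash
python3 - <<'E'
from look import *
o=look();print(o["ft_force"])
print(rows(o,(.48,-.345,.13),np.pi))
E
```

```text
22.1333 [ 0.53254144 -0.0812824   0.13143049] w 0.04377756467595336 m [-0.09280441 -0.09406724] q6 -1.8464184806330155
[-1.31384155  1.32910423 -2.16634936]
(array([ 0.152, -1.336,  0.007]), np.float64(-0.026), np.float64(175.2))
```

>>> {"method": "move_arm", "body": {"motion": "-1 0.05 -0.2 0 0; -1 0.1 -0.4 0 0; -1 0.15 -0.6 0 0; -1 0.15 -0.8 0 -0.026; -1 0.15 -1 0 -0.026; -1 0.15 -1 0 -0.026; -1 0.15 -1 0 -0.026"}}

```text
time: 22.77
position: [0.4905, -0.2824, 0.1292]
tool_rot: [0.003, 1.0, -0.0, 0.0]
ft_force: [-0.4, 0.3, -1.6]
grip_width: 0.044
grip_force: 35.0
```

```bash
python3 - <<'E'
from look import *
o=robot.get_obs();print(o["position"],o["grip_width"])
print(rows(o,(.48,-.345,.036),np.pi))
E
```

```text
[ 0.49046858 -0.28236893  0.129174  ] 0.043988290485818884
(array([ 0.051, -0.313,  0.466]), np.float64(-0.002), np.float64(179.7))
```

>>> {"method": "move_arm", "body": {"motion": "-1 0.05 -0.16 0 0; -1 0.05 -0.31 0 0; -1 0.05 -0.31 0 0; -1 0.05 -0.31 0.15 0; -1 0.05 -0.31 0.3 0; -1 0.05 -0.31 0.4 0; -1 0.05 -0.31 0.45 0; -1 0.05 -0.31 0.47 0; -1 0.05 -0.31 0.485 0; -1 0.05 -0.31 0.49 0; -1 0.05 -0.31 0.49 0; -1 0.05 -0.31 0.49 0"}}

```text
time: 23.77
position: [0.4806, -0.3417, 0.0333]
tool_rot: [0.001, 1.0, -0.001, 0.001]
ft_force: [0.4, -0.6, -1.4]
grip_width: 0.0439
grip_force: 35.0
```

>>> {"method": "move_arm", "body": {"motion": "-1 0 0 0.005 0; -1 0 0 0.01 0; -1 0 0 0.015 0; -1 0 0 0.015 0; -1 0 0 0.015 0"}}

```text
time: 24.18
position: [0.4801, -0.3416, 0.0301]
tool_rot: [0.001, 1.0, -0.0, 0.0]
ft_force: [-0.6, 0.9, 5.3]
grip_width: 0.044
grip_force: 35.0
```

Contact at +5 N. I release, rise and check.

>>> {"method": "move_arm", "body": {"motion": "0.4 0 0 0 0; 0.4 0 0 0 0; 0.4 0 0 0 0; 0.4 0 0 0 0; 0.4 0 0 0 0; 0.4 0 0 -0.1 0; 0.4 0 0 -0.3 0; -1 0 0 -0.5 0; -1 0 0 -0.6 0; -1 0 0 -0.6 0"}}

```text
time: 25.02
position: [0.4825, -0.3438, 0.1544]
tool_rot: [0.001, 1.0, -0.004, 0.004]
ft_force: [1.1, -1.2, 0.4]
grip_width: 0.0483
grip_force: 0.0
```

```bash
python3 - <<'E'
from look import *
o=look("w3")
p,d=robot.camera("scene");m=robot.camera_model("scene");P=cloud(m,d)
hsv=cv2.cvtColor(p,cv2.COLOR_RGB2HSV)
k=((np.abs(P[...,0]-.548)<.12)&(np.abs(P[...,1]+.348)<.08)&(hsv[...,1]>100)&(P[...,2]>.045)&(P[...,2]<.08)).astype(np.uint8)
N,l,s,c=cv2.connectedComponentsWithStats(k)
for i in range(1,N):
    if s[i,4]>30:t=P[l==i];print(cv2.minAreaRect(t[:,:2].astype(np.float32)*1000),t[:,2].mean(),t[:,2].std())
print(robot.camera_model("wrist")["position"])
p2,d2=robot.camera("top");T=cloud(robot.camera_model("top"),d2)
k=(T[...,0]>.44)&(T[...,0]<.60)&(T[...,1]>.30)&(T[...,1]<.40)&(T[...,2]>.06)&(T[...,2]<.115)
print("ball",k.sum(),T[k].mean(0));cv2.imwrite("pics/t3.png",p2[:,:,::-1])
E
```

```text
25.0167 [ 0.48247354 -0.34380183  0.15443231] w 0.048289438721043756 m [-0.12014175 -0.35991666] q6 -2.3772839287840952
[422   0  63  76 798] [ 355.5 -261.8] [56.  24.5] 43.98895263671875 m [-0.25372577 -0.28908906] 0.051560041312584313
[ 289  216   61   70 3819] [ 491.7 -341.9] [43.5 51.3] 89.69168090820312 m [-0.11115254 -0.35723357] 0.05451863207547614
[ 293  353   55   23 1181] [ 587.9 -340.7] [15.9 43.6] 0.9080024361610413 m [-0.0154056  -0.34774371] 0.05348417209250776
((492.1663818359375, -342.0897216796875), (44.095703125, 54.93363571166992), 88.902099609375) 0.05335308689377397 0.0021973379415306912
((606.4616088867188, -340.91973876953125), (53.765262603759766, 43.798561096191406), 0.1739226132631302) 0.053431775271199494 0.0020556718032235023
[ 0.40825745 -0.34173232  0.30456889]
ball 128 [0.54665993 0.3553654  0.09262182]
```

View pics/t3.png

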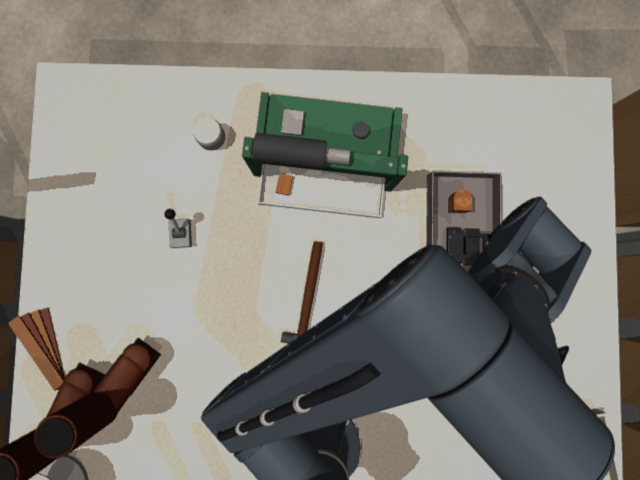

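Both heels stand in the tote (scene and wrist measurements agree). The offcut is still in the tray at (284,184) and the lever is at stop with its ball at (170,214). I go to the far side of the lever with the fingers shut.

>>> {"method": "move_arm", "body": {"motion": "-1 0 0.1 -0.2 0; -1 0 0.3 -0.3 0; -1 0 0.5 -0.3 0; -1 0 0.7 -0.3 0; -1 0 0.9 -0.3 0; -1 0 1 -0.3 0"}}

```text
time: 25.67
position: [0.4772, -0.136, 0.207]
tool_rot: [-0.0, 1.0, 0.003, -0.003]
ft_force: [-0.3, -0.6, -0.1]
grip_width: 0.0021
grip_force: 0.0
```

>>> {"method": "move_arm", "body": {"motion": "-1 0 0.2 0 0; -1 0 0.4 0 0; -1 0 0.6 0 0; -1 0 0.8 0 0; -1 0 1 0 0; -1 0 1 0 0"}}

```text
time: 26.17
position: [0.4776, 0.0652, 0.2071]
tool_rot: [-0.003, 1.0, 0.002, -0.003]
ft_force: [0.1, -0.6, -0.5]
grip_width: 0.0005
grip_force: 0.0
```

>>> {"method": "move_arm", "body": {"motion": "-1 0 0.2 0 0; -1 0 0.4 0 0; -1 0 0.6 0 0; -1 0 0.8 0 0; -1 0 1 0 0; -1 0 1 0 0"}}

```text
time: 26.67
position: [0.4797, 0.2644, 0.2073]
tool_rot: [-0.002, 1.0, 0.001, -0.001]
ft_force: [0.8, 0.4, -0.4]
grip_width: 0.0007
grip_force: 0.0
```

```bash
python3 - <<'E'
from look import *
o=robot.get_obs();print(o["time"],o["position"],o["q"].round(2))
print(rows(o,(.612,.355,.2),np.radians(184.6)),rows(o,(.612,.355,.085),np.radians(184.6)))
E
```

```text
26.6667 [0.47965893 0.26443442 0.20730315] [ 0.3   0.45  1.65  0.    1.04 -1.28]
(array([-0.664,  0.45 ,  0.036]), np.float64(-2.024), np.float64(-179.8)) (array([-0.665,  0.448,  0.611]), np.float64(-2.024), np.float64(-179.8))
```

>>> {"method": "move_arm", "body": {"motion": "-1 0 0.2 0 -0.024; -1 -0.1 0.45 0 -0.024; -1 -0.3 0.45 0 -0.024; -1 -0.5 0.45 0 -0.024; -1 -0.67 0.45 0 -0.024; -1 -0.67 0.45 0 -0.024; -1 -0.67 0.45 0 -0.024; -1 -0.67 0.45 0.2 -0.024; -1 -0.67 0.45 0.4 -0.024; -1 -0.67 0.45 0.61 -0.024; -1 -0.67 0.45 0.61 -0.024; -1 -0.67 0.45 0.61 -0.024"}}

```text
time: 27.67
position: [0.6106, 0.3469, 0.0832]
tool_rot: [-0.037, 0.999, -0.002, -0.005]
ft_force: [0.1, 0.4, 0.9]
grip_width: 0.0006
grip_force: 0.0
```

>>> {"method": "move_arm", "body": {"motion": "-1 0.1 0.03 0 0; -1 0.18 0.03 0 0; -1 0.24 0.03 0 0; -1 0.3 0.03 0 0; -1 0.36 0.03 0 0; -1 0.42 0.03 0 0; -1 0.47 0.03 0 0; -1 0.51 0.03 0 0; -1 0.53 0.03 0 0; -1 0.53 0.03 0 0"}}

```text
time: 28.5
position: [0.508, 0.3469, 0.0883]
tool_rot: [-0.037, 0.999, 0.0, 0.0]
ft_force: [0.2, 0.1, -0.0]
grip_width: 0.0005
grip_force: 0.0
```

>>> {"method": "move_arm", "body": {"motion": "-1 0.02 0 0 0; -1 0.03 0 0 0; -1 0.04 0 0 0; -1 0.04 0 0 0"}}

```text
time: 28.83
position: [0.5003, 0.346, 0.0868]
tool_rot: [-0.037, 0.999, -0.0, -0.0]
ft_force: [0.3, -0.3, -0.1]
grip_width: 0.0004
grip_force: 0.1
```

>>> {"method": "move_arm", "body": {"motion": "-1 0.01 0 0 0; -1 0.02 0 0 0; -1 0.03 0 0 0; -1 0.03 0 0 0"}}

```text
time: 29.17
position: [0.4969, 0.3459, 0.0872]
tool_rot: [-0.037, 0.999, 0.0, 0.003]
ft_force: [4.8, 0.0, -3.3]
grip_width: 0.0004
grip_force: 2.6
```

The force rises at the expected stop. I push a touch more, then back off, rise and verify.

>>> {"method": "move_arm", "body": {"motion": "-1 0.015 0 0 0; -1 0.015 0 0 0; -1 -0.1 0 0 0; -1 -0.25 0 0 0; -1 -0.35 0 -0.2 0; -1 -0.35 0 -0.4 0; -1 -0.35 -0.2 -0.6 0; -1 -0.2 -0.4 -0.6 0; -1 0 -0.6 -0.6 0; -1 0.1 -0.8 -0.6 0; -1 0.1 -0.8 -0.6 0; -1 0.1 -0.8 -0.6 0"}}

```text
time: 30.17
position: [0.4806, 0.1803, 0.2067]
tool_rot: [-0.035, 0.999, -0.001, -0.004]
ft_force: [-0.8, 0.1, 0.4]
grip_width: 0.0005
grip_force: 0.0
```

```bash
python3 - <<'E'
from look import *
o=robot.get_obs();print(o["time"],o["position"],o["ft_force"])
p2,d2=robot.camera("top");T=cloud(robot.camera_model("top"),d2);hsv=cv2.cvtColor(p2,cv2.COLOR_RGB2HSV)
k=(T[...,0]>.44)&(T[...,0]<.60)&(T[...,1]>.325)&(T[...,1]<.38)&(T[...,2]>.06)&(T[...,2]<.115)
print("ball",k.sum(),T[k].mean(0))
k=((np.abs(T[...,0]-.548)<.12)&(np.abs(T[...,1]+.348)<.08)&(hsv[...,1]>90)&(T[...,2]>.045)&(T[...,2]<.08)).astype(np.uint8)
N,l,s,c=cv2.connectedComponentsWithStats(k)
for i in range(1,N):
    if s[i,4]>30:t=T[l==i];print("heel",cv2.minAreaRect(t[:,:2].astype(np.float32)*1000),t[:,2].mean(),t[:,2].std())
E
```

```text
30.1667 [0.48055157 0.18034587 0.20670072] [-0.80978933  0.11292439  0.35208232]
ball 0 [nan nan nan]
heel ((607.5455322265625, -339.0034484863281), (51.32468032836914, 45.442962646484375), 0.6924684643745422) 0.052509992871096915 0.0024013600243354876
heel ((493.5127868652344, -340.5390930175781), (48.72985076904297, 46.639495849609375), 1.019672155380249) 0.052769315586457456 0.00219268870596743<stdin>:5: RuntimeWarning: Mean of empty slice.
  ret = um.true_divide(
```

The arm hides the ball from the top camera, so I move aside and look again.

>>> {"method": "move_arm", "body": {"motion": "-1 0 -0.2 0 0; -1 0 -0.4 0 0; -1 0 -0.6 0 0; -1 0 -0.8 0 0; -1 0 -1 0 0; -1 0 -1 0 0; -1 0 -1 0 0"}}

```text
time: 30.8
position: [0.5027, -0.0163, 0.2071]
tool_rot: [-0.035, 0.999, 0.0, 0.0]
ft_force: [0.0, 0.9, -0.1]
grip_width: 0.0004
grip_force: 0.0
```

```bash
python3 - <<'E'
from look import *
for n in("top","scene"):
    p2,d2=robot.camera(n);T=cloud(robot.camera_model(n),d2)
    k=(T[...,0]>.44)&(T[...,0]<.60)&(T[...,1]>.325)&(T[...,1]<.38)&(T[...,2]>.06)&(T[...,2]<.115)
    print("ball",n,k.sum(),T[k].mean(0) if k.any() else "")
E
```

```text
ball top 120 [0.47631077 0.34880587 0.09510856]
ball scene 82 [0.47659869 0.34421029 0.09667752]
```

```bash
python3 -c "
from rig import robot
print(robot.hand_in())"
```

```text
the job is handed in; nothing more can be done
None
```

I handed the job in at about 31 s; no verdict came back. By my last camera checks both heels stand upright in the tote and the lever is back at run, the offcut was still in the tray when last looked at, and the hammer, tin and last looked undisturbed.

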